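Clamp an oak rail in the angle-drilling table

TASK

The oak rail lying in the tilted drilling table has to be set for drilling: slide it along the fence until its end is fully home against the end stop, then turn the knurled brass thumbscrew of the blue bridge clamp clockwise until its foot seats on the rail and the resistance clearly rises, and stop there, firmly finger-tight, without forcing it into the wood. Leave the rail clamped and against the stop, and leave the other things on the bench where they are.

Things in the scene. Friction and masses are not known exactly. Their poses are not given: they have to be found in the camera images.
- jig: Tilting drilling table, bolted down: iron base 165 x 210 mm, steel face plate 150 (up the slope) x 210 x 16 mm at 25 degrees. Origin: on the bench under the face's middle. x horizontal, from low side (robot's side) to high side; y horizontal, along rail and fence, towards the end stop; z up. Yaw within 0.3 rad of the robot's frame. Outward normal of the face here: (-0.423, 0, 0.906).
- face_mid (a point): Middle of the face plate's top surface, 78 mm above the bench; axes as for the drilling table. On the face: a dark fence bar 14 mm wide and high along the rail's low edge, a dark end stop 20 mm high near the +y end, the bridge clamp across the middle.
- bridge_top (a point): Middle of the outer side of the blue bridge clamp's strap, on the screw's axis, 48 mm from the face. The strap is 116 mm (up and down the slope) x 30 mm x 10 mm, on two 12 mm studs 46 mm up and down the slope from the screw; their nuts stand 6 mm, and a 28 mm wide boss under the screw's head 8 mm, above the strap.
- thumbscrew: Brass knurled thumbscrew through the bridge, 68 mm long, square to the face: tilted 25 degrees from vertical, head leaning to the low side. Head 39 mm diameter, 26 mm high, a red line on top. Origin: middle of the head on the axis, 81 to 83 mm from the face at the start; z along the axis, away from the work. Clockwise seen from above the head (negative about z) drives it down 5 mm a turn.
- screw_foot (a point): Centre of the thumbscrew's flat foot, 20 mm wide, at the start 1.2 to 2.8 mm clear of the rail: a quarter to a little over half a turn until it touches. Free turning takes 0.05 N m. The head drives the screw through a spring (0.5 N m per rad): once the foot bears, the torque on the held head climbs, 0.2 to 0.45 N m is firm finger-tight, 0.6 is forced. The pressure stays when let go.
- rail: Oak rail 200 x 45 x 25 mm, 0.17 kg, loose on the sloping face, low edge against the fence, passing under the bridge. Origin at its centre; y along it towards the end stop, x horizontal, z up (its sides stand at the 25 degree slope). It starts 25 to 50 mm short of the stop, its other end then 40 to 65 mm out past the face plate (15 mm when home). 1 to 3 N slides it.
- rail_end (a point): Centre of the rail's end face that faces the end stop.
- stop_face (a point): Point on the end stop's face where the centre of the rail's end face lies when the rail is fully home. Axes as for the drilling table.
- spare_rail: Second oak rail, 200 x 45 x 25 mm, lying flat on the bench to the left of the drilling table; not to be used. Origin at the centre of its underside.
- mug: White mug, 84 mm wide, 92 mm high, beyond the left of the drilling table. Origin at the centre of its underside.
- glue: White glue bottle, 60 mm diameter, 170 mm high, beyond the left of the drilling table, by the mug. Origin at the centre of its underside.
- spanner: Steel spanner, 190 mm long, lying in front of the drilling table. Origin at its underside.
- offcut: Dark weathered block of wood, 160 x 75 x 35 mm, at the left near the robot. Origin at the centre of its underside.
- screwdriver: Screwdriver, 200 mm long, lying at the right. Origin at its underside.
- tape: Roll of tan tape lying flat, 104 mm across, 25 mm high, at the right. Origin at the centre of its underside.
- knob (a joint): How far (rad) the thumbscrew's head is wound up against its drive spring, relative to the screw: about 0.1 while it turns freely, growing once the foot bears on the rail; 0.4 to 0.9 is firm finger-tight, over 1.2 is forced. It springs back to about 0 when the head is let go; the screw itself stays where it is.
There are look-alikes about, which are no part of the job. What is shaped like the rail but green or purple is not meant.

How it is judged:
By the outcome, as a careful person would: the job done as asked, in the order asked, and still so for the second after the job is handed in, with the robot touching nothing.
It also fails if it takes over 72 s, if anything falls off the work surface, if the arm or the gripper's body presses on something with over 40 N, if the wrist force passes 120 N, or if a joint passes its speed limit or range.

ROBOT

A 7-joint arm with a two-finger parallel gripper is mounted at the origin on the work surface. World frame = base frame: x ahead of the robot, y to its left, z up, the work surface at z = 0. Lengths are in m, angles in degrees, forces in N, time in s.
With the tool pointing down it reaches from about 0.425 to 0.8 m from the base axis. Payload 8.3 kg.
Tool frame: the origin (TCP) lies at the very end of the fingers, on their centre line; the grasp point (between the pads) lies 19 mm behind it; z points along the fingers, y is the line along which they close (so a half turn about z gives the same grasp; the last joint's range is limited). The gripper opens to 85 mm and grips with 20 to 120 N. Pads are 22 mm wide; open, the fingers measure 114 mm over their backs; the gripper's body (76 mm by 85 mm) begins 54 mm behind the grasp point. The pads swing forward as they close: fully open they stand 13 mm farther back than shut.
Start: joints at [71.797, 21.967, 0.94, 78.501, -0.361, 79.538, -2.664], TCP at [0.158, -0.605, 0.231] pointing down, gripper open.
Joint ranges: [-169.22, 169.22], [-14.56, 117.87], [-87.37, 89.26], [10.42, 133.3], [-82.24, 262.24], [0.94, 117.77], [-172.7, 172.7]. Speed limits (degrees/s): [136.94, 136.94, 172.46, 172.46, 180, 180, 180].

INTERFACE

Orientations are given as [roll, pitch, yaw] about the fixed x, y, z axes, in that order (R = Rz(yaw) Ry(pitch) Rx(roll)).
In Python, from cell import get_obs, read_camera, camera_params, sign_off, search_frame, cut_out gives the robot as it stands.
- The arm moves only by the tool drive_tool, never from a script. Its arguments are lists of equal length, an entry for each row: "offset": the shift along the tool's x, y, z in mm, a list of three; "yaw": the turn about the tool's z in degrees. A call has 1 to 10 rows; each row is the pose to reach, as a shift and turn from the pose commanded when the call began, along the tool's axes at that moment; what a row does not reach only later rows make up. A row lasts 1/8 s, in which the tool goes at most 62.5 mm and 10.7 degrees, less where a joint would pass 70% of its speed; a pose out of reach is approached as far as the arm can. A call with a gripper value outside its range is refused whole. "hand" is the closure in counts, from 0 (fully open) to 255 (shut), set as the call begins (left out, the last holds). The fingers move at their own pace and stop on an object; "grip_force" is the grip in N (left out, the last holds). Time passes only in rows, so rows that repeat a pose let the fingers close. It gives the time, the measured TCP pose, the force and the opening at its end, in the units of the state.
- get_obs(): the state, without advancing time (a new reading comes with each control period).
- read_camera(name): name is "scene" or "top" or "wrist"; returns the picture (384x512x3 uint8, red, green, blue); there is no depth.
- camera_params(name): a dict with "fx", "fy", "cx", "cy" (pixels), "dist_coeffs" ([k1, k2, p1, p2, k3] as OpenCV has them; the pictures are not rectified), "world_from_camera" (4x4, takes a point from camera to world coordinates). Camera axes: x right, y down, z forward; pixel columns grow to the right and rows downward; lengths in m; the calibration is good to about 2 mm. A picture is of the moment at which its call begins: read the wrist's pose just before it. camera_params takes no time and is no camera call; for the wrist camera it gives the pose at the moment of the call.
- sign_off(): hands the job in, once; it reports no verdict.
Trained networks look in the newest picture that a camera, given by its name, has taken for a name from the list of things; names that differ only in an ending like _2 or _b are one class to them, and where a whole thing is asked for, a point or a joint stands for the part that bears it (a point fixed in the world has none). Each returns a list of dicts, best first, with "confidence" (0 to 1); they miss things now and then, are a little off and sometimes report something else, mostly with a low value. They report only what shows in the picture. A call takes as long as a camera call. They do not tell look-alikes from the thing itself.
- search_frame(camera, query): "extent" ([centre column, centre row, width, height] in pixels, round what is visible of it).
- cut_out(camera, query): "mask" (384x512 bool, what is visible of it) and "extent" ([centre column, centre row, width, height] in pixels, round what is visible of it).
The state is a dict: "time_s": time; "q": joint angles; "qvel": joint speeds; "joint_efforts": joint torques, N m; "ee_pos": TCP position; "eef_rot": TCP orientation; "ft_force": force on the tool from outside, world axes, zero at the start; "wrist_torque": the same for the moment, N m; "opening": finger opening in m.
Only numpy, scipy, OpenCV 4.12 (cv2) and the standard library are available. Lean on these libraries where they do the work, as an engineer would, in place of code of your own. Each camera call takes 0.05 s, during which the arm holds its last target. There are 200 camera calls.

## Working session

There is one attempt and no reset: what is moved stays moved. The work goes in short steps, Python scripts to look and compute and a tool call to move; the robot and the scene stay as the last step left them, time stands still between calls to the robot, and variables do not carry over. Pictures are saved under pics/ and viewed, on a budget of 10 in all, crops included, one or two more only if the job needs it, and the job is handed in when it is done.

Besides the shell and the picture viewer there is one more tool, called after "Request:" by a JSON object that holds its "method" and its "body". drive_tool: Moves the arm, as the interface text tells. Its arguments: {"type":"object","properties":{"offset":{"type":"array","items":{"type":"array","items":{"type":"number"}}},"yaw":{"type":"array","items":{"type":"number"}},"hand":{"type":"number"},"grip_force":{"type":"number"}},"required":["offset","yaw"]}

```bash
ls; mkdir -p pics; python3 - <<'E'
from cell import *
import cv2,numpy as np
o=get_obs();print({k:np.round(v,3) for k,v in o.items()})
ims=[]
for c in ["scene","top"]:
    im=read_camera(c);ims.append(im);p=camera_params(c);print(c,p["fx"],p["fy"],p["cx"],p["cy"],p["dist_coeffs"],np.round(p["world_from_camera"],3).tolist())
    for q in ["rail","thumbscrew","bridge_top","jig"]:
        print(q,[(np.round(d["extent"]).tolist(),round(d["confidence"],2)) for d in search_frame(c,q)])
for c,im in zip("st",ims): cv2.imwrite(f"pics/{c}1.png",cv2.resize(im[...,::-1],(800,600)))
E
```

```text
pics
{'time_s': np.float64(0.0), 'q': array([71.795, 22.018,  0.937, 78.562, -0.361, 79.537, -2.664]), 'qvel': array([ 0.128, -0.039, -0.101,  0.06 , -0.123,  0.044, -0.044]), 'joint_efforts': array([ 0.0000e+00, -6.2758e+01,  8.4400e-01, -3.7182e+01,  1.6000e-02,
        1.4000e-02,  0.0000e+00]), 'ee_pos': array([ 0.157, -0.604,  0.23 ]), 'eef_rot': array([-1.79885e+02,  2.00000e-03,  1.46060e+01]), 'ft_force': array([ 1.123, -0.049,  0.036]), 'wrist_torque': array([-0.033,  0.009,  0.009]), 'opening': np.float64(0.086)}
scene 373.05848760370145 373.05848760370145 257.6306901004253 187.35226859295707 [-0.06212918  0.          0.          0.          0.        ] [[0.705, 0.551, -0.447, 1.095], [0.709, -0.535, 0.46, -0.67], [0.015, -0.641, -0.767, 1.078], [0.0, 0.0, 0.0, 1.0]]
rail [([278.0, 210.0, 36.0, 42.0], 0.94), ([124.0, 293.0, 62.0, 57.0], 0.87), ([193.0, 211.0, 28.0, 51.0], 0.74), ([268.0, 142.0, 25.0, 35.0], 0.66), ([349.0, 154.0, 18.0, 43.0], 0.18)]
thumbscrew [([144.0, 232.0, 26.0, 39.0], 0.67)]
bridge_top [([288.0, 205.0, 65.0, 66.0], 0.75), ([335.0, 183.0, 24.0, 33.0], 0.67)]
jig [([287.0, 203.0, 63.0, 69.0], 0.79)]
top 361.3707723327786 361.3707723327786 256.9917530813056 184.05114881442782 [-0.02846001  0.          0.          0.          0.        ] [[0.001, -0.982, 0.191, 0.272], [-1.0, -0.001, 0.0, -0.112], [-0.0, -0.191, -0.982, 1.346], [0.0, 0.0, 0.0, 1.0]]
rail [([252.0, 153.0, 53.0, 24.0], 0.81), ([233.0, 162.0, 9.0, 15.0], 0.71), ([182.0, 242.0, 39.0, 48.0], 0.68), ([301.0, 222.0, 51.0, 40.0], 0.67), ([393.0, 194.0, 57.0, 20.0], 0.56)]
thumbscrew [([234.0, 164.0, 11.0, 13.0], 0.53)]
bridge_top [([230.0, 161.0, 67.0, 56.0], 0.86)]
jig [([230.0, 161.0, 65.0, 62.0], 0.57)]
```

View pics/s1.png

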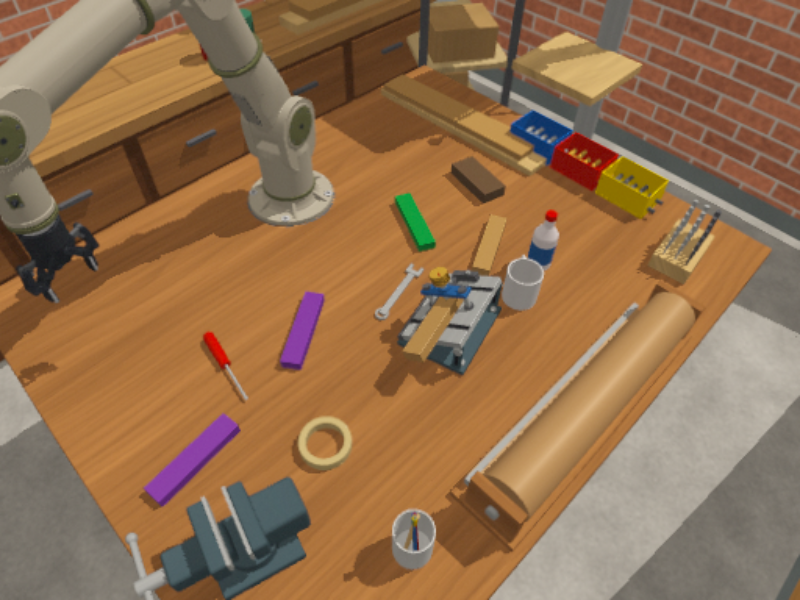

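View pics/t1.png

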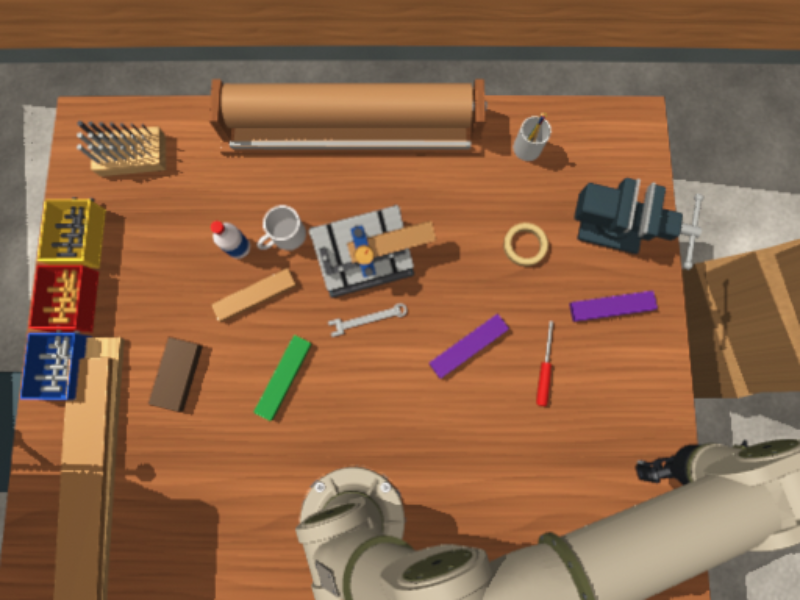

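The rail meant is the oak one lying in the grey table, at top (404,238) and scene (432,325) in the enlarged pictures. The oak piece at top (255,295) is the spare, and the green and purple ones are look-alikes. The brass head is at top (364,255) and scene (438,275). I'll triangulate these roughly and confirm them in a crop.

```bash
cat > h.py <<'E'
from cell import *
import cv2,numpy as np
def ray(p,uv):
    K=np.array([[p["fx"],0,p["cx"]],[0,p["fy"],p["cy"]],[0,0,1.]])
    n=cv2.undistortPoints(np.array([[uv]],float),K,np.array(p["dist_coeffs"]))[0,0]
    T=np.array(p["world_from_camera"]);d=T[:3,:3]@[n[0],n[1],1];return T[:3,3],d/np.linalg.norm(d)
def proj(p,X):
    K=np.array([[p["fx"],0,p["cx"]],[0,p["fy"],p["cy"]],[0,0,1.]])
    T=np.linalg.inv(np.array(p["world_from_camera"]))
    return cv2.projectPoints(np.atleast_2d(X).astype(float),cv2.Rodrigues(T[:3,:3])[0],T[:3,3],K,np.array(p["dist_coeffs"]))[0][:,0]
def tri(obs):
    A=np.zeros((3,3));b=np.zeros(3)
    for p,uv in obs:
        o,d=ray(p,uv);M=np.eye(3)-np.outer(d,d);A+=M;b+=M@o
    return np.linalg.solve(A,b)
E
python3 - <<'E'
from h import *
s,t=camera_params("scene"),camera_params("top")
print("knob",tri([(s,(280.3,176)),(t,(233,163.5))]))
print("railend",tri([(s,(263,226)),(t,(277.5,148))]))
a,b=read_camera("scene"),read_camera("top")
c=np.hstack([cv2.resize(a[150:250,240:340],(400,400),interpolation=2),cv2.resize(b[115:205,185:295][:, 5:95],(400,400),interpolation=2)])
cv2.imwrite("pics/c2.png",c[...,::-1])
E
```

```text
knob [ 0.57542778 -0.02957057  0.15588728]
railend [ 0.64816321 -0.18386859  0.09804414]
```

View pics/c2.png

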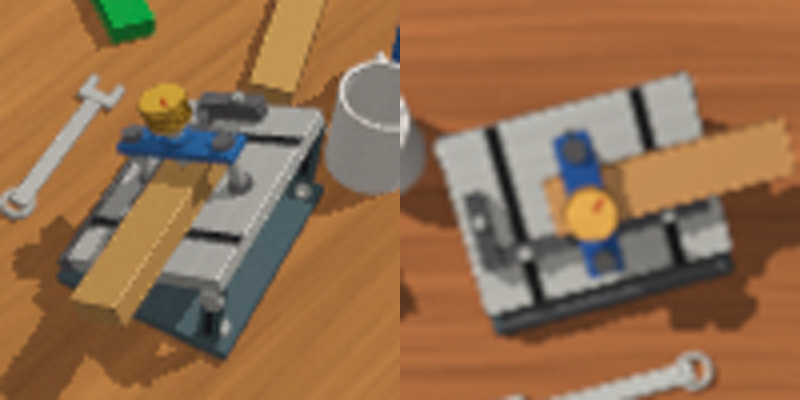

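Confirmed: the oak rail under the blue bridge runs to crop right (790,148) in the top view, and the brass knob with its red line is at (592,213). The next fit gets the jig pose from the plate corners, the knob and the rail corners.

```bash
cat > model.py <<'E'
from h import *
N=np.array([-.4226,0,.9063]);U=np.array([.9063,0,.4226])
def J(x,y,yaw,u,v,n):  # u up slope, v along y, n off face (mm)
    c,s=np.cos(yaw),np.sin(yaw)
    q=np.array([0,0,.078])+(u*U+n*N)/1000+np.array([0,v/1000,0])
    return np.array([c*q[0]-s*q[1]+x,s*q[0]+c*q[1]+y,q[2]])
E
python3 - <<'E'
from model import *
from scipy.optimize import least_squares
s,t=camera_params("scene"),camera_params("top")
T=lambda a,b:(190+(a-400)/4.444-.4,115+b/4.444-.4)
S=lambda a,b:(240+a/4-.4,150+b/4-.4)
# (cam,pixel,fn(P)->u,v,n) P: x,y,yaw,ru(rail mid u),rv(rail -y end v)
O=[(t,T(437,140),lambda P:(75,105,0)),(t,T(690,74),lambda P:(75,-105,0)),
(t,T(733,258),lambda P:(-75,-105,0)),(t,T(592,213),lambda P:(0,0,90)),
(t,T(785,120),lambda P:(P[3]+22.5,P[4],25)),(t,T(797,176),lambda P:(P[3]-22.5,P[4],25)),
(s,S(325,112),lambda P:(75,105,0)),(s,S(213,282),lambda P:(75,-105,0)),(s,S(163,105),lambda P:(0,0,82)),
(s,S(75,300),lambda P:(P[3]-22.5,P[4],25)),(s,S(138,305),lambda P:(P[3]+22.5,P[4],25))]
f=lambda P:np.concatenate([proj(p,J(*P[:3],*g(P)))[0]-uv for p,uv,g in O])
r=least_squares(f,[.6,-.03,.25,0,-150],x_scale=[.01,.01,.1,10,10],loss="soft_l1")
print(r.x,np.degrees(r.x[2]));print(np.round(f(r.x).reshape(-1,2),1).tolist())
P=r.x
print("knob",J(*P[:3],0,0,82),"face",J(*P[:3],0,0,0),"rail end",J(*P[:3],P[3],P[4],12.5),"home",J(*P[:3],P[3],-120,12.5))
E
```

```text
[ 6.11924633e-01 -1.98157518e-02  2.54129531e-01  6.29591189e+00
 -1.66906288e+02] 14.560549598775149
[[-0.0, -0.3], [0.1, 0.5], [-0.3, -1.2], [-0.1, 0.6], [-0.8, -0.7], [-0.8, -1.1], [-0.5, -0.2], [-0.1, -0.2], [0.5, 1.2], [-1.0, -0.6], [-5.3, 0.4]]
knob [ 0.57838441 -0.02852767  0.1523166 ] face [ 0.61192463 -0.01981575  0.078     ] rail end [ 0.65429526 -0.18125496  0.0919894 ] home [ 0.64250288 -0.13585519  0.0919894 ]
```

Request:
{"method": "drive_tool", "body": {"offset": [[40,-15,-2],[90,-35,-4],[150,-57,-6],[210,-80,-8],[270,-103,-10],[330,-126,-12],[390,-150,-14],[450,-172,-16],[510,-195,-18],[560,-215,-20]], "yaw": [0,0,0,0,0,0,0,0,0,0], "hand": 255}}

```text
time_s: 1.85
ee_pos: [0.6438, -0.2567, 0.2514]
eef_rot: [180.0, -0.0, 14.6]
ft_force: [-0.2, -0.7, 1.1]
opening: -0.0
```

Request:
{"method": "drive_tool", "body": {"offset": [[20,-8,0],[27,-10,0],[27,-10,0],[27,-10,0]], "yaw": [0,0,0,0]}}

```text
time_s: 2.35
ee_pos: [0.665, -0.2432, 0.2516]
eef_rot: [179.9, 0.0, 14.5]
ft_force: [0.7, -0.7, -0.1]
opening: -0.0
```

```bash
python3 - <<'E'
from h import *
o=get_obs();print({k:np.round(o[k],3) for k in ["time_s","ee_pos","eef_rot","ft_force","wrist_torque","opening"]})
p=camera_params("wrist");im=read_camera("wrist");np.save("w3.npy",im);cv2.imwrite("pics/w3.png",cv2.resize(im[...,::-1],(800,600)))
print(p["fx"],np.round(p["world_from_camera"],3).tolist())
import pickle;pickle.dump(p,open("w3.pkl","wb"))
from model import J
P=[.6119,-.0198,.2541]
for n,a in dict(rlo=(-16.2,-167,25),rhi=(28.8,-167,25),c1=(75,-105,0),c2=(-75,-105,0),knob=(0,0,95)).items(): print(n,proj(p,J(*P,*a))*800/512)
E
```

```text
{'time_s': np.float64(2.35), 'ee_pos': array([ 0.665, -0.243,  0.252]), 'eef_rot': array([1.7994e+02, 1.6000e-02, 1.4452e+01]), 'ft_force': array([ 0.656, -0.722, -0.079]), 'wrist_torque': array([-0.045,  0.008,  0.035]), 'opening': np.float64(-0.0)}
330.11920956229636 [[0.25, -0.93, -0.27, 0.734], [-0.968, -0.24, -0.071, -0.225], [0.001, 0.279, -0.96, 0.393], [0.0, 0.0, 0.0, 1.0]]
rlo [[295.41757494 307.89722876]]
rhi [[284.5180571  246.93258803]]
c1 [[160.75405943 146.89139974]]
c2 [[224.81910209 345.63618312]]
knob [[-81.57602113 381.53999718]]
```

View pics/w3.png

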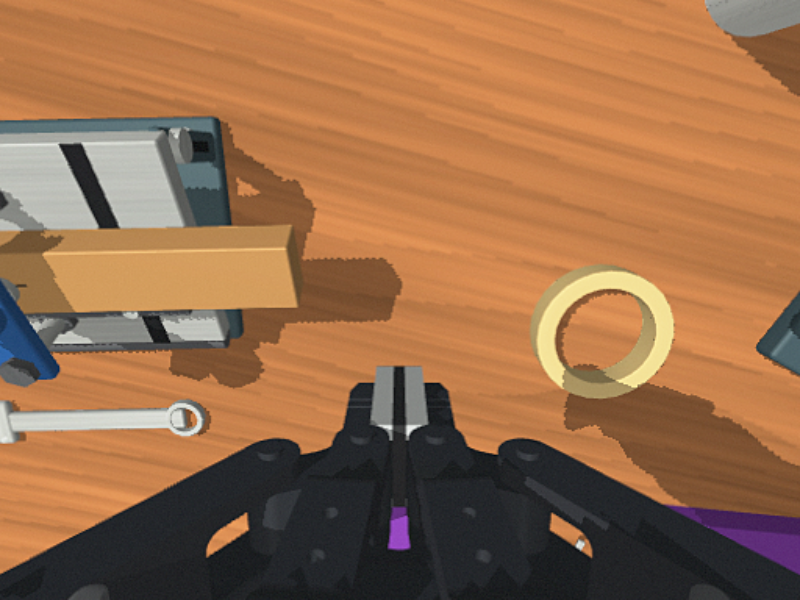

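The rail's end corners are at (297,306) and (284,250), within 2 px of the fit. I'll go down beside the end and push.

Request:
{"method": "drive_tool", "body": {"offset": [[2,0,30],[5,0,75],[5,0,120],[5,0,155],[5,0,168],[5,-15,168],[5,-28,168],[5,-35,168],[5,-35,168]], "yaw": [0,0,0,0,0,0,0,0,0]}}

```text
time_s: 3.52
ee_pos: [0.6627, -0.2048, 0.0846]
eef_rot: [180.0, -0.1, 14.7]
ft_force: [0.6, -0.0, 0.2]
opening: 0.0003
```

Request:
{"method": "drive_tool", "body": {"offset": [[0,-5,0],[0,-10,0],[0,-15,0],[0,-20,0],[0,-25,0],[0,-25,0]], "yaw": [0,0,0,0,0,0]}}

```text
time_s: 4.28
ee_pos: [0.6557, -0.1812, 0.0833]
eef_rot: [-180.0, -0.0, 14.6]
ft_force: [0.3, 0.4, -0.4]
opening: -0.0
```

Request:
{"method": "drive_tool", "body": {"offset": [[0,-5,0],[0,-10,0],[0,-15,0],[0,-20,0],[0,-23,0],[0,-23,0]], "yaw": [0,0,0,0,0,0]}}

```text
time_s: 5.03
ee_pos: [0.65, -0.159, 0.0833]
eef_rot: [-180.0, -0.0, 14.6]
ft_force: [0.2, -1.3, 0.5]
opening: -0.0003
```

Request:
{"method": "drive_tool", "body": {"offset": [[0,-2,0],[0,-4,0],[0,-6,0],[0,-6,0]], "yaw": [0,0,0,0]}}

```text
time_s: 5.52
ee_pos: [0.6483, -0.1535, 0.0832]
eef_rot: [-180.0, 0.0, 14.6]
ft_force: [-0.3, -1.5, 1.1]
opening: -0.0
```

Request:
{"method": "drive_tool", "body": {"offset": [[0,-2,0],[0,-3,0],[0,-3,0]], "yaw": [0,0,0]}}

```text
time_s: 5.9
ee_pos: [0.6477, -0.1507, 0.0832]
eef_rot: [-180.0, -0.0, 14.6]
ft_force: [-0.0, -3.0, 0.9]
opening: -0.0004
```

```bash
python3 - <<'E'
from h import *
o=get_obs();print({k:np.round(o[k],3) for k in ["ee_pos","ft_force"]})
p=camera_params("wrist");im=read_camera("wrist");a,b=read_camera("scene"),read_camera("top")
c=np.hstack([cv2.resize(im,(400,300)),cv2.resize(a[150:250,240:340],(400,400),interpolation=2)[:300]])
d=np.hstack([cv2.resize(b[115:190,190:290],(400,300),interpolation=2),cv2.resize(a[150:200,270:337],(400,300),interpolation=2)])
cv2.imwrite("pics/c4.png",np.vstack([c,d])[...,::-1])
E
```

```text
{'ee_pos': array([ 0.648, -0.151,  0.083]), 'ft_force': array([-0.049, -3.032,  0.868])}
```

View pics/c4.png

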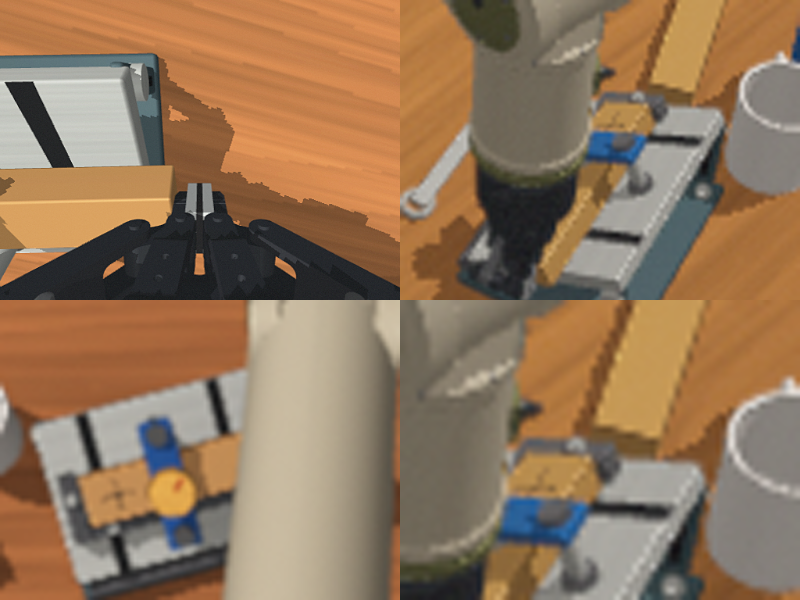

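The rail is almost at the stop: its end is at (80,485) lower left, with the stop at (68,495). I'll keep pushing gently until the force jumps.

Request:
{"method": "drive_tool", "body": {"offset": [[0,-1,0],[0,-2,0],[0,-2,0]], "yaw": [0,0,0]}}

```text
time_s: 6.42
ee_pos: [0.6471, -0.1488, 0.0832]
eef_rot: [-180.0, -0.0, 14.6]
ft_force: [-0.7, -2.1, 0.4]
opening: 0.0003
```

Request:
{"method": "drive_tool", "body": {"offset": [[0,-1,0],[0,-2,0],[0,-2,0]], "yaw": [0,0,0]}}

```text
time_s: 6.8
ee_pos: [0.6467, -0.1478, 0.0832]
eef_rot: [180.0, -0.0, 14.6]
ft_force: [0.8, -4.6, -0.5]
opening: 0.0001
```

Request:
{"method": "drive_tool", "body": {"offset": [[0,-1,0],[0,-2,0],[0,-2,0]], "yaw": [0,0,0]}}

```text
time_s: 7.18
ee_pos: [0.6462, -0.1478, 0.0833]
eef_rot: [179.8, -0.0, 14.5]
ft_force: [1.8, -8.8, 0.2]
opening: -0.0001
```

Request:
{"method": "drive_tool", "body": {"offset": [[0,-1,0],[0,-2,0],[0,-2,0]], "yaw": [0,0,0]}}

```text
time_s: 7.55
ee_pos: [0.6459, -0.1478, 0.0835]
eef_rot: [179.7, -0.0, 14.4]
ft_force: [2.2, -12.2, -0.4]
opening: 0.0002
```

The force now rises with no motion, so the rail is hard home. I'll back off, open the gripper and go above the knob.

Request:
{"method": "drive_tool", "body": {"offset": [[0,5,0],[0,20,0],[0,35,-20],[0,40,-70],[0,40,-125],[-10,20,-170],[-25,-30,-180],[-36,-80,-180],[-36,-115,-180],[-36,-129,-180]], "yaw": [0,0,0,0,0,0,0,0,0,0], "hand": 0}}

```text
time_s: 8.8
ee_pos: [0.5776, -0.0237, 0.2636]
eef_rot: [-179.9, -0.0, 14.9]
ft_force: [0.5, -0.3, -0.5]
opening: 0.0852
```

Request:
{"method": "drive_tool", "body": {"offset": [[0,0,0],[0,0,0],[0,0,0]], "yaw": [0,0,0]}}

```text
time_s: 9.18
ee_pos: [0.5786, -0.0291, 0.2628]
eef_rot: [-180.0, 0.0, 14.5]
ft_force: [-0.3, 0.2, -0.3]
opening: 0.0855
```

```bash
python3 - <<'E'
from model import *
o=get_obs();print({k:np.round(o[k],3) for k in ["time_s","ee_pos","eef_rot","ft_force","wrist_torque","opening"]})
p=camera_params("wrist");im=read_camera("wrist");v=cv2.resize(im,(800,600));P=[.6119,-.0198,.2541]
m=cut_out("wrist","thumbscrew")
for d in m: print(np.round(d["extent"],1),d["confidence"],d["mask"].sum())
for a,col in [((0,0,95),(0,0,255)),((0,0,69),(0,255,0))]:
    q=[J(*P,19.5*np.cos(k),19.5*np.sin(k),a[2]) for k in np.linspace(0,6.28,24)]
    pp=proj(p,np.array(q));print(pp.min(0),pp.max(0))
    for x in pp*800/512: cv2.circle(v,tuple(int(i) for i in x),1,col,-1)
cv2.imwrite("pics/w5.png",v[...,::-1])
E
```

```text
{'time_s': np.float64(9.175), 'ee_pos': array([ 0.579, -0.029,  0.263]), 'eef_rot': array([-1.79998e+02,  3.40000e-02,  1.44600e+01]), 'ft_force': array([-0.33 ,  0.245, -0.276]), 'wrist_torque': array([-0.051,  0.013, -0.009]), 'opening': np.float64(0.085)}
[255.6 186.2  50.3  54.8] 0.57 2351
[229.13013964 181.05680547] [279.97041834 218.57953307]
[230.97004074 160.0140056 ] [278.15844554 196.85098236]
```

View pics/w5.png

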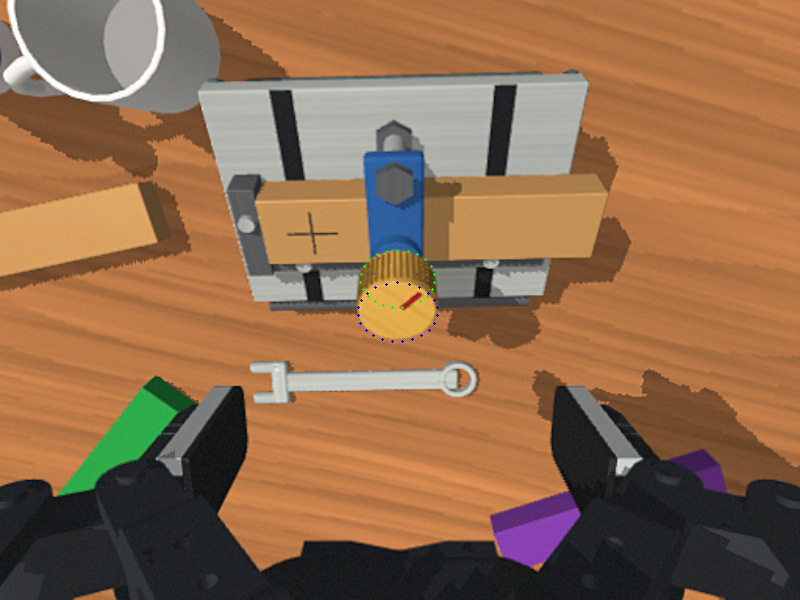

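The overlay lies on the head: predicted centre (398,312), seen (398,311). The rail end touches the stop at (258,220). I'll descend with the yaw pre-turned by -30°, grip, and turn clockwise, which is +yaw for this downward tool.

Request:
{"method": "drive_tool", "body": {"offset": [[0,0,20],[0,0,60],[0,0,100],[0,0,122],[0,0,127],[0,0,127]], "yaw": [-10,-20,-30,-30,-30,-30], "hand": 0}}

```text
time_s: 10.02
ee_pos: [0.5787, -0.0276, 0.1367]
eef_rot: [180.0, -0.0, 44.6]
ft_force: [0.8, -0.1, -0.9]
opening: 0.0855
```

Request:
{"method": "drive_tool", "body": {"offset": [[0,0,0],[0,0,0],[0,0,0],[0,0,0],[0,0,0],[0,0,0]], "yaw": [0,0,0,0,0,0], "hand": 255, "grip_force": 40}}

```text
time_s: 10.78
ee_pos: [0.5791, -0.0277, 0.1375]
eef_rot: [179.9, -0.1, 44.6]
ft_force: [-1.3, 0.4, 5.8]
opening: 0.0402
```

```bash
cat > st.py <<'E'
from h import *
o=get_obs();print({k:np.round(o[k],3).tolist() for k in ["time_s","ee_pos","eef_rot","ft_force","wrist_torque","opening"]})
E
python3 st.py
```

```text
{'time_s': 10.775, 'ee_pos': [0.579, -0.028, 0.138], 'eef_rot': [179.885, -0.079, 44.58], 'ft_force': [-1.326, 0.42, 5.753], 'wrist_torque': [-0.371, -0.023, -0.169], 'opening': 0.04}
```

Request:
{"method": "drive_tool", "body": {"offset": [[0,0,0],[0,0,0],[0,0,0],[0,0,0],[0,0,0],[0,0,0],[0,0,0]], "yaw": [5,11,17,23,29,30,30]}}

```text
time_s: 11.65
ee_pos: [0.58, -0.0275, 0.1362]
eef_rot: [180.0, -0.2, 14.6]
ft_force: [9.5, -0.9, -6.7]
opening: 0.0381
```

```bash
python3 st.py
```

```text
{'time_s': 11.65, 'ee_pos': [0.58, -0.028, 0.136], 'eef_rot': [179.964, -0.203, 14.588], 'ft_force': [9.485, -0.871, -6.738], 'wrist_torque': [0.324, -1.954, 0.296], 'opening': 0.038}
```

Request:
{"method": "drive_tool", "body": {"offset": [[0,0,0],[0,0,0],[0,0,0],[0,0,0],[0,0,0],[0,0,0],[0,0,0]], "yaw": [5,11,17,23,29,30,30]}}

```text
time_s: 12.52
ee_pos: [0.579, -0.0277, 0.1374]
eef_rot: [-180.0, -0.1, -15.4]
ft_force: [-1.5, -4.2, 4.9]
opening: 0.038
```

```bash
python3 st.py; python3 - <<'E'
from h import *
im=read_camera("wrist");a,b=read_camera("scene"),read_camera("top")
d=np.hstack([cv2.resize(im,(512,384)),cv2.resize(b[140:185,215:248],(282,384),interpolation=2)])
cv2.imwrite("pics/c6.png",d[...,::-1])
E
```

```text
{'time_s': 12.525, 'ee_pos': [0.579, -0.028, 0.137], 'eef_rot': [-179.952, -0.12, -15.408], 'ft_force': [-1.46, -4.171, 4.926], 'wrist_torque': [1.64, -0.23, 1.194], 'opening': 0.038}
```

View pics/c6.png

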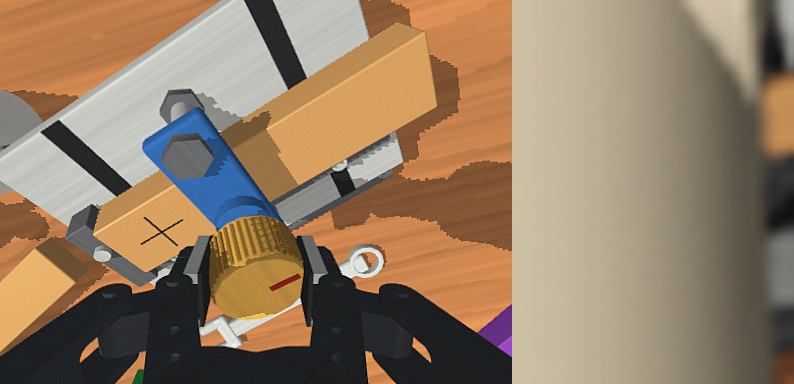

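Grip force aside, I need the torque about the tilted axis and the head angle, so I'll make one measuring script for both: torque projected at the grasp point, and the red line's angle in the head plane.

```bash
cat > est.py <<'E'
from model import *
P=[.6119,-.0198,.2541];a=np.array([-.4226*np.cos(P[2]),-.4226*np.sin(P[2]),.9063])
e1=np.array([.9063*np.cos(P[2]),.9063*np.sin(P[2]),.4226]);e2=np.cross(a,e1)
def red(im,p,n=94):
    r,g,b=[im[...,i].astype(int) for i in range(3)]
    C=J(*P,0,0,n);m=(r>100)&(g<.4*r)&(b<.45*r)
    c=proj(p,C)[0];vv,uu=np.nonzero(m);k=np.hypot(uu-c[0],vv-c[1])<40;uu,vv=uu[k],vv[k]
    if len(uu)<5:return None
    q=[]
    for u,v in zip(uu,vv):
        o,d=ray(p,(u,v));X=o+d*((C-o)@a)/(d@a)-C;q.append([X@e1*1e3,X@e2*1e3])
    mq=np.mean(q,0);w,V=np.linalg.eigh(np.cov(np.array(q).T));d=V[:,1]*np.sign(V[:,1]@mq)
    return round(np.degrees(np.arctan2(d[1],d[0])),1),round(np.degrees(np.arctan2(mq[1],mq[0])),1),np.round(mq,1).tolist(),len(q)
if __name__=="__main__":
    o=get_obs();F=np.array(o["ft_force"]);M=np.array(o["wrist_torque"])
    print("t",round(float(o["time_s"]),2),"yaw",np.round(o["eef_rot"][2],1),"open",np.round(o["opening"],4),"F",np.round(F,1),"M",np.round(M,2),
     "axis torque for L=.15,.2,.25:",[round(float((M-np.cross([0,0,-L],F))@a),3) for L in (.15,.2,.25)])
    p=camera_params("wrist");print("red angle(dir, mean)",red(read_camera("wrist"),p))
E
python3 est.py; python3 - <<'E'
from est import *
# first wrist image (before turning) from saved png, pose of camera relative to TCP
from scipy.spatial.transform import Rotation as R
p=camera_params("wrist");o=get_obs()
def T(pos,e): M=np.eye(4);M[:3,:3]=R.from_euler("xyz",e,degrees=True).as_matrix();M[:3,3]=pos;return M
tc=np.linalg.inv(T(o["ee_pos"],o["eef_rot"]))@np.array(p["world_from_camera"])
p0=dict(p);p0["world_from_camera"]=T([.5786,-.0288,.2628],[180,0,14.46])@tc
im=cv2.resize(cv2.imread("pics/w5.png")[...,::-1],(512,384))
print("start",red(im,p0,95))
E
```

```text
t 12.68 yaw -15.4 open 0.0381 F [-1.9 -5.1  5.6] M [ 1.69 -0.18  1.21] axis torque for L=.15,.2,.25: [0.139, 0.044, -0.051]
red angle(dir, mean) (np.float64(-92.4), np.float64(-85.8), [0.7, -9.6], 130)
start (np.float64(-42.4), np.float64(-33.4), [9.0, -5.9], 38)
```

Request:
{"method": "drive_tool", "body": {"offset": [[0,0,0],[0,0,0],[0,0,0]], "yaw": [0,0,0], "hand": 100}}

```text
time_s: 13.1
ee_pos: [0.5782, -0.0273, 0.136]
eef_rot: [-180.0, 0.0, -15.4]
ft_force: [0.8, 0.1, -0.6]
opening: 0.052
```

```bash
python3 est.py
```

```text
t 13.1 yaw -15.4 open 0.052 F [ 0.8  0.1 -0.6] M [ 0.03 -0.03  0.01] axis torque for L=.15,.2,.25: [-0.006, -0.007, -0.009]
red angle(dir, mean) (np.float64(-88.8), np.float64(-82.5), [1.3, -9.6], 137)
```

Turned about 48° so far with almost no springback, so it is still free. Second stroke.

Request:
{"method": "drive_tool", "body": {"offset": [[0,0,0],[0,0,0],[0,0,0],[0,0,0],[0,0,0],[0,0,0],[0,0,0],[0,0,0]], "yaw": [-8,-18,-28,-38,-48,-57,-60,-60]}}

```text
time_s: 14.15
ee_pos: [0.5782, -0.0274, 0.1361]
eef_rot: [-180.0, 0.0, 44.6]
ft_force: [0.2, 0.0, -0.3]
opening: 0.0519
```

Request:
{"method": "drive_tool", "body": {"offset": [[0,0,0],[0,0,0],[0,0,0],[0,0,0],[0,0,0],[0,0,0],[0,0,0],[0,0,0],[0,0,0]], "yaw": [0,0,0,5,11,17,23,30,30], "hand": 255}}

```text
time_s: 15.28
ee_pos: [0.5795, -0.0276, 0.1356]
eef_rot: [180.0, -0.1, 14.5]
ft_force: [10.1, -3.6, -6.9]
opening: 0.0378
```

```bash
python3 est.py
```

```text
t 15.28 yaw 14.5 open 0.0378 F [10.1 -3.6 -6.9] M [-0.04 -1.98  0.34] axis torque for L=.15,.2,.25: [0.149, 0.021, -0.106]
red angle(dir, mean) (np.float64(-113.2), np.float64(-106.2), [-2.4, -8.2], 127)
```

Request:
{"method": "drive_tool", "body": {"offset": [[0,0,0],[0,0,0],[0,0,0],[0,0,0]], "yaw": [5,10,15,15]}}

```text
time_s: 15.82
ee_pos: [0.5789, -0.0278, 0.1362]
eef_rot: [-180.0, -0.1, -0.5]
ft_force: [5.1, -4.5, -0.3]
opening: 0.0376
```

```bash
python3 est.py
```

```text
t 15.82 yaw -0.5 open 0.0376 F [ 5.1 -4.5 -0.3] M [ 0.58 -0.77  0.74] axis torque for L=.15,.2,.25: [0.163, 0.044, -0.075]
red angle(dir, mean) (np.float64(-125.9), np.float64(-118.0), [-3.9, -7.3], 127)
```

Request:
{"method": "drive_tool", "body": {"offset": [[0,0,0],[0,0,0],[0,0,0],[0,0,0]], "yaw": [5,10,15,15]}}

```text
time_s: 16.38
ee_pos: [0.5785, -0.0274, 0.1368]
eef_rot: [-179.9, -0.0, -15.5]
ft_force: [-1.6, -5.9, 4.6]
opening: 0.038
```

```bash
python3 est.py
```

```text
t 16.38 yaw -15.5 open 0.038 F [-1.6 -5.9  4.6] M [ 1.64 -0.28  1.24] axis torque for L=.15,.2,.25: [0.147, 0.036, -0.076]
red angle(dir, mean) (np.float64(-140.0), np.float64(-131.5), [-5.3, -6.0], 129)
```

Request:
{"method": "drive_tool", "body": {"offset": [[0,0,0],[0,0,0],[0,0,0]], "yaw": [0,0,0], "hand": 100}}

```text
time_s: 16.8
ee_pos: [0.578, -0.0271, 0.1358]
eef_rot: [-180.0, 0.1, -15.4]
ft_force: [-0.2, -0.0, 0.3]
opening: 0.0519
```

```bash
python3 est.py
```

```text
t 16.8 yaw -15.4 open 0.0519 F [-0.2 -0.   0.3] M [ 0.02 -0.04 -0.04] axis torque for L=.15,.2,.25: [-0.037, -0.037, -0.036]
red angle(dir, mean) (np.float64(-137.7), np.float64(-128.9), [-5.1, -6.3], 135)
```

Still free at about 97°. Third stroke.

Request:
{"method": "drive_tool", "body": {"offset": [[0,0,0],[0,0,0],[0,0,0],[0,0,0],[0,0,0],[0,0,0],[0,0,0],[0,0,0]], "yaw": [-8,-18,-28,-38,-48,-57,-60,-60]}}

```text
time_s: 17.85
ee_pos: [0.5782, -0.0274, 0.1361]
eef_rot: [-180.0, 0.0, 44.6]
ft_force: [0.3, 0.7, 0.5]
opening: 0.052
```

Request:
{"method": "drive_tool", "body": {"offset": [[0,0,0],[0,0,0],[0,0,0],[0,0,0],[0,0,0],[0,0,0],[0,0,0],[0,0,0],[0,0,0]], "yaw": [0,0,0,5,11,17,23,30,30], "hand": 255}}

```text
time_s: 18.98
ee_pos: [0.5795, -0.0276, 0.1356]
eef_rot: [180.0, -0.1, 14.5]
ft_force: [10.6, -3.3, -7.0]
opening: 0.0378
```

```bash
python3 est.py
```

```text
t 18.98 yaw 14.5 open 0.0378 F [10.6 -3.3 -7. ] M [-0.05 -2.05  0.35] axis torque for L=.15,.2,.25: [0.186, 0.062, -0.062]
red angle(dir, mean) (np.float64(-163.8), np.float64(-161.6), [-6.6, -2.2], 102)
```

Request:
{"method": "drive_tool", "body": {"offset": [[0,0,0],[0,0,0],[0,0,0],[0,0,0]], "yaw": [5,10,15,15]}}

```text
time_s: 19.52
ee_pos: [0.5789, -0.0277, 0.1362]
eef_rot: [-180.0, -0.1, -0.5]
ft_force: [4.7, -5.7, 0.0]
opening: 0.0378
```

```bash
python3 est.py
```

```text
t 19.52 yaw -0.5 open 0.0378 F [ 4.7 -5.7  0. ] M [ 0.58 -0.97  0.78] axis torque for L=.15,.2,.25: [0.14, -0.002, -0.144]
red angle(dir, mean) (np.float64(-176.1), np.float64(-174.9), [-6.6, -0.6], 103)
```

Request:
{"method": "drive_tool", "body": {"offset": [[0,0,0],[0,0,0],[0,0,0],[0,0,0]], "yaw": [5,10,15,15]}}

```text
time_s: 20.08
ee_pos: [0.5785, -0.0273, 0.1367]
eef_rot: [-179.9, -0.0, -15.5]
ft_force: [-0.8, -6.0, 5.1]
opening: 0.038
```

```bash
python3 est.py
```

```text
t 20.07 yaw -15.5 open 0.038 F [-0.8 -6.   5.1] M [ 1.71 -0.35  1.24] axis torque for L=.15,.2,.25: [0.111, -0.007, -0.125]
red angle(dir, mean) (np.float64(169.8), np.float64(168.8), [-6.8, 1.3], 111)
```

Request:
{"method": "drive_tool", "body": {"offset": [[0,0,0],[0,0,0],[0,0,0]], "yaw": [0,0,0], "hand": 100}}

```text
time_s: 20.5
ee_pos: [0.578, -0.0271, 0.1358]
eef_rot: [-180.0, 0.1, -15.4]
ft_force: [-0.3, 0.3, 0.2]
opening: 0.0518
```

```bash
python3 est.py
```

```text
t 20.5 yaw -15.4 open 0.0518 F [-0.3  0.3  0.2] M [-0.01  0.01 -0.05] axis torque for L=.15,.2,.25: [-0.016, -0.007, 0.001]
red angle(dir, mean) (np.float64(173.9), np.float64(172.8), [-6.7, 0.9], 113)
```

Still free at about 144° (2 mm down). I'll follow the head down by 2 mm and make the fourth stroke.

Request:
{"method": "drive_tool", "body": {"offset": [[0,0,0],[0,0,0],[0,0,1],[0,0,2],[0,0,2],[0,0,2],[0,0,2],[0,0,2]], "yaw": [-8,-18,-28,-38,-48,-57,-60,-60]}}

```text
time_s: 21.55
ee_pos: [0.5782, -0.0274, 0.1341]
eef_rot: [-180.0, 0.0, 44.6]
ft_force: [-0.5, 0.5, -0.3]
opening: 0.0518
```

Request:
{"method": "drive_tool", "body": {"offset": [[0,0,0],[0,0,0],[0,0,0],[0,0,0],[0,0,0],[0,0,0],[0,0,0],[0,0,0],[0,0,0]], "yaw": [0,0,0,5,11,17,23,30,30], "hand": 255}}

```text
time_s: 22.68
ee_pos: [0.5795, -0.0276, 0.1337]
eef_rot: [180.0, -0.1, 14.5]
ft_force: [10.3, -4.0, -7.1]
opening: 0.038
```

```bash
python3 est.py
```

```text
t 22.68 yaw 14.5 open 0.038 F [10.3 -4.  -7.1] M [-0.16 -2.15  0.31] axis torque for L=.15,.2,.25: [0.163, 0.027, -0.109]
red angle(dir, mean) (np.float64(148.4), np.float64(128.4), [-4.5, 5.7], 113)
```

Request:
{"method": "drive_tool", "body": {"offset": [[0,0,0],[0,0,0],[0,0,0],[0,0,0]], "yaw": [5,10,15,15]}}

```text
time_s: 23.22
ee_pos: [0.5791, -0.0275, 0.1341]
eef_rot: [-180.0, -0.1, -0.5]
ft_force: [6.9, -5.5, -2.3]
opening: 0.0378
```

```bash
python3 est.py
```

```text
t 23.23 yaw -0.5 open 0.0378 F [ 6.9 -5.5 -2.3] M [ 0.9  -1.33  1.06] axis torque for L=.15,.2,.25: [0.287, 0.139, -0.01]
red angle(dir, mean) (np.float64(136.9), np.float64(116.0), [-3.4, 6.9], 116)
```

Request:
{"method": "drive_tool", "body": {"offset": [[0,0,0],[0,0,0],[0,0,0],[0,0,0]], "yaw": [5,10,15,15]}}

```text
time_s: 23.78
ee_pos: [0.5794, -0.0276, 0.134]
eef_rot: [-179.9, -0.1, -15.5]
ft_force: [6.9, -5.9, -4.6]
opening: 0.0378
```

```bash
python3 est.py
```

```text
t 23.77 yaw -15.5 open 0.0378 F [ 6.9 -5.9 -4.6] M [ 1.13 -2.11  1.18] axis torque for L=.15,.2,.25: [0.354, 0.196, 0.038]
red angle(dir, mean) (np.float64(123.5), np.float64(104.0), [-1.9, 7.7], 124)
```

The foot is bearing: axis torque went from 0.03 to 0.20. A bit more, then I'll release to measure the wind-up from the springback.

Request:
{"method": "drive_tool", "body": {"offset": [[0,0,0],[0,0,0],[0,0,0],[0,0,0]], "yaw": [4,8,10,10]}}

```text
time_s: 24.32
ee_pos: [0.5785, -0.0272, 0.1352]
eef_rot: [-179.9, -0.0, -25.4]
ft_force: [-3.5, -4.5, 8.3]
opening: 0.0383
```

```bash
python3 est.py
```

```text
t 24.32 yaw -25.4 open 0.0383 F [-3.5 -4.5  8.3] M [ 0.93 -0.    1.02] axis torque for L=.15,.2,.25: [0.33, 0.257, 0.183]
red angle(dir, mean) (np.float64(115.6), np.float64(97.4), [-1.1, 8.2], 128)
```

Request:
{"method": "drive_tool", "body": {"offset": [[0,0,0],[0,0,0],[0,0,0],[0,0,0]], "yaw": [0,0,0,0], "hand": 100}}

```text
time_s: 24.88
ee_pos: [0.5781, -0.0273, 0.134]
eef_rot: [180.0, 0.0, -25.4]
ft_force: [-0.0, -0.6, 1.0]
opening: 0.0518
```

```bash
python3 est.py
```

```text
t 24.88 yaw -25.4 open 0.0518 F [-0.  -0.6  1. ] M [ 0.01 -0.05  0.01] axis torque for L=.15,.2,.25: [-0.027, -0.04, -0.052]
red angle(dir, mean) (np.float64(141.9), np.float64(129.3), [-4.4, 5.4], 121)
```

The springback is 26–32° (0.46–0.56 rad), which agrees with 0.26 N m: seated, but at the lower end of firm. I'll make one top-up stroke to about 0.6 rad, reading as it goes.

Request:
{"method": "drive_tool", "body": {"offset": [[0,0,0],[0,0,0],[0,0,0],[0,0,0],[0,0,0],[0,0,0],[0,0,0],[0,0,0]], "yaw": [-8,-18,-28,-38,-48,-58,-65,-65]}}

```text
time_s: 25.92
ee_pos: [0.5782, -0.0275, 0.1341]
eef_rot: [-180.0, -0.0, 39.5]
ft_force: [-0.1, -0.3, 0.1]
opening: 0.0518
```

Request:
{"method": "drive_tool", "body": {"offset": [[0,0,0],[0,0,0],[0,0,0],[0,0,0],[0,0,0],[0,0,0],[0,0,0],[0,0,0],[0,0,0]], "yaw": [0,0,0,5,11,17,23,30,30], "hand": 255}}

```text
time_s: 27.05
ee_pos: [0.5796, -0.0276, 0.1339]
eef_rot: [180.0, -0.1, 9.5]
ft_force: [10.0, -4.9, -4.7]
opening: 0.038
```

```bash
python3 est.py
```

```text
t 27.05 yaw 9.5 open 0.038 F [10.  -4.9 -4.7] M [ 0.06 -1.93  0.72] axis torque for L=.15,.2,.25: [0.378, 0.225, 0.072]
red angle(dir, mean) (np.float64(119.1), np.float64(94.7), [-0.7, 9.0], 121)
```

Request:
{"method": "drive_tool", "body": {"offset": [[0,0,0],[0,0,0],[0,0,0],[0,0,0]], "yaw": [4,8,11,11]}}

```text
time_s: 27.6
ee_pos: [0.5795, -0.0274, 0.1341]
eef_rot: [-180.0, -0.1, -1.4]
ft_force: [9.0, -6.3, -3.7]
opening: 0.0378
```

```bash
python3 est.py
```

```text
t 27.6 yaw -1.4 open 0.0378 F [ 9.  -6.3 -3.7] M [ 0.96 -1.67  1.34] axis torque for L=.15,.2,.25: [0.474, 0.298, 0.122]
red angle(dir, mean) (np.float64(109.3), np.float64(86.8), [0.5, 9.2], 118)
```

About 0.30 N m, mid-range. I'll release, check, and lift away.

Request:
{"method": "drive_tool", "body": {"offset": [[0,0,0],[0,0,0],[0,0,0],[0,0,0],[0,0,0]], "yaw": [0,0,0,0,0], "hand": 60}}

```text
time_s: 28.28
ee_pos: [0.5782, -0.0273, 0.1342]
eef_rot: [-180.0, 0.0, -1.4]
ft_force: [-0.2, -0.5, 0.1]
opening: 0.0654
```

```bash
python3 est.py
```

```text
t 28.27 yaw -1.4 open 0.0654 F [-0.2 -0.5  0.1] M [-0.02 -0.04  0.  ] axis torque for L=.15,.2,.25: [-0.009, -0.018, -0.027]
red angle(dir, mean) (np.float64(141.2), np.float64(122.1), [-3.9, 6.2], 116)
```

Request:
{"method": "drive_tool", "body": {"offset": [[0,0,-10],[0,0,-35],[0,0,-70],[0,0,-110],[0,0,-130],[0,0,-130],[0,0,-130]], "yaw": [0,0,0,0,5,13,13]}}

```text
time_s: 29.2
ee_pos: [0.5784, -0.0274, 0.2651]
eef_rot: [-180.0, -0.1, -14.4]
ft_force: [0.5, -0.4, -0.7]
opening: 0.0654
```

```bash
python3 - <<'E'
from model import *
p=camera_params("wrist");im=read_camera("wrist");b=read_camera("top");P=[.6119,-.0198,.2541]
print(get_obs()["time_s"])
cv2.imwrite("pics/w7.png",cv2.resize(im,(800,600))[...,::-1])
E
```

```text
29.3
```

View pics/w7.png

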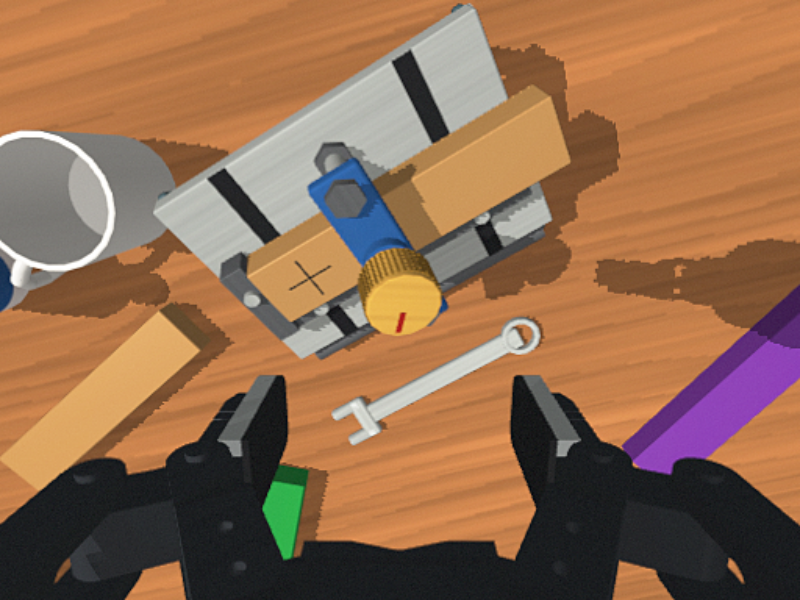

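The rail end sits against the stop at (250,280), with no visible gap. The spanner, mug and spare rail are undisturbed, and the gripper is clear. The last springback was 32–35° (0.56–0.62 rad), which is firm finger-tight.

```bash
python3 -c "
from cell import *
print(sign_off())"
```

```text
the job is handed in; nothing more can be done
None
```

The oak rail is home against the end stop and clamped firmly finger-tight. I handed the job in at about 29 s of the 72 s allowed; it reports no verdict.

- **Rail:** I pushed its free end with closed fingers. It slid at 1–3 N, then the force rose to 12 N with no further motion, so it is hard against the stop. The last wrist picture shows no gap there.
- **Thumbscrew:** I turned it clockwise in four regripped strokes, and the foot began to bear at roughly 165–180°. Releasing there showed about 0.5 rad of wind-up, so I added one top-up stroke. That reached about 0.30 N m, and the head sprang back 32–35° (0.56–0.62 rad), inside the firm range and well short of forced.
- **Other things:** Nothing else was touched, and the spanner, mug and spare rail stood in place in the last picture. The gripper was clear of everything at hand-in.

Two of my measurements are only approximate. The torque assumes a distance of 0.2 m from wrist sensor to grasp; 5 cm either way shifts it by about 0.18 N m. The two ways of reading the red line's angle on the head differed by 3–6° on springback. Even so, the springback and the 0.2 m torque figure agreed.

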